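# Close and lock the sample transport case

## Robot

A 6-joint arm with a two-finger parallel gripper is mounted at the origin on the work surface. World frame = base frame: x ahead of the robot, y to its left, z up, the work surface at z = 0. Lengths are in mm, angles in rad, forces in N, time in s.
With the tool pointing down it reaches from about 350 to 875 mm from the base axis. Payload 4.2 kg.
Tool frame: the origin (TCP) lies between the finger pads; the fingertips stand arm.tips_ahead ahead of it and the grasp point (between the pads) is the TCP (arm.tips_ahead is the distance from the TCP to the fingertips, in mm); z points along the fingers, y is the direction in which the jaws open and shut (so a half turn about z gives the same grasp; the last joint's range is limited). The gripper opens to 85 mm and grips with 20 to 120 N. Pads are 22 mm wide; open, the fingers measure 114 mm over their backs; the gripper's body (76 mm by 85 mm) begins 54 mm behind the grasp point. The pads swing forward as they close: fully open they stand 13 mm farther back than shut.
Start: joints at [1.579, 0.385, 0.008, 0, -1.194, -0.259], TCP at [155.08, 605.433, 210.412] pointing down, gripper open.
Joint ranges: [-3.14, 3.14], [-1.21, 2.06], [-1.07, 1.41], [-3.16, 2.05], [-2.99, -0.16], [-3.1, 3.1]. Speed limits (rad/s): [2.79, 2.79, 3.14, 3.14, 3.14, 3.14].

## Interface

Orientations are given as a unit quaternion [x, y, z, w].
In Python, from station import arm, eyes, job gives the robot as it stands. The module is installed in compiled form; this text tells all that it offers.
- The arm moves only by the tool play_rows, never from a script. Its argument "moves" is text: rows parted by semicolons, each of 7 numbers parted by spaces: the finger opening in mm, from 0 to 85.4, then the shift along the tool's x, y, z in mm, then the turn, a rotation vector about the tool's x, y, z in rad. In form: grip x y z ax ay az; .... A call has 1 to 8 rows; each row is the pose to reach, as a shift and turn from the pose measured when the call began, along the tool's axes at that moment; what a row does not reach only later rows make up. A row lasts 1/12 s, in which the tool goes at most 41.7 mm and 7.16 degrees, less where a joint would pass 70% of its speed; a pose out of reach is approached as far as the arm can. A call with a gripper value outside its range is refused whole. The fingers move at their own pace and stop on an object; the grip force is fixed at half the most. Time passes only in rows, so rows that repeat a pose let the fingers close. It gives the time, the measured TCP pose, the force and the opening at its end, in the units of the state.
- arm.get_obs(): the state, without advancing time (a new reading comes with each control period).
- eyes.capture(name): name is "scene" or "side" or "wrist"; returns a dict with "frame" (400x640x3 uint8, red, green, blue), "K" (3x3 intrinsics, pixels), "world_from_camera" (4x4, takes a point from camera to world coordinates); the wrist camera has in their place "tool_from_camera" (4x4, takes a point from camera to tool coordinates, whose origin is the TCP and whose axes are the flange's). Camera axes: x right, y down, z forward; pixel columns grow to the right and rows downward; lengths in mm; the calibration is good to about 2 mm. A picture is of the moment at which its call begins: read the wrist's pose just before it. There is no depth.
- job.sign_off(): hands the job in, once; it reports no verdict.
The state is a dict: "time_s": time; "joint_positions": joint angles; "joint_vel": joint speeds; "tau": joint torques, N m; "ee_pos": TCP position; "tool_rot": TCP orientation; "force": force on the tool from outside, world axes, zero at the start; "torque": the same for the moment, N m; "grip_width": finger opening in mm.
Only numpy, scipy, OpenCV 4.12 (cv2) and the standard library are available. Lean on these libraries where they do the work, as an engineer would, in place of code of your own. Each camera call takes 0.05 s, during which the arm holds its last target. There are 200 camera calls.

## Task

Lift the lid off the bench, fit it fully home on the open sample case (lower it on, do not drop it) and let go of it. Then take the lid's captive screw-knob, push it down and turn it clockwise through its quarter turn so that it catches and holds the lid shut, and let go. Leave the other things on the bench where they are.

Things in the scene. Friction and masses are not known exactly. Their poses are not given: they have to be found in the camera images.
- case: Open white plastic case fixed to the bench, 190 (x) by 130 (y) by 70 mm high, walls 6 mm (inside 178 by 118), vials standing inside. In its middle a steel socket with a slot 14 mm wide along y between two ledges, 10 to 15 mm below the rim. Origin: centre of its underside, z up. On either side of the bench, turned up to 0.4 rad.
- case_rim (a point): Centre of the case's open mouth, at rim height (70 mm above the bench); axes as the case.
- lid: Loose grey lid, plate 194 (x) by 134 (y) by 6 mm; under it a lip 14 mm deep, 172 by 112 mm outside (3 mm play each side in the case). About 0.34 kg. Starts on its lip on the bench, right way up, handle (at its -x end) towards the robot within 0.6 rad; black knob in its middle. Origin: centre of the lip's lower edge, 20 mm below the plate's top, z up. Fits either way round.
- lid_handle (a point): Centre of the bar of the lid's handle, 72 mm to -x of the lid's middle and 31 mm above the plate's top. The bar runs along the lid's y: 80 mm long, 14 mm thick (x), 18 mm high, on two end posts; axes as the lid.
- lid_under (a point): Middle of the underside of the lid's plate, 14 mm above the lip's lower edge; coincides with point case_rim when the lid is home. Axes as the lid.
- knob_grip (a point): Where to grip the captive knob, on its axis; moves and turns with it. Black T-bar, 66 mm long along this point's y, 18 mm thick (x), from 20 mm below to 14 mm above this point, on a thin stem. The point is 38 mm above the plate's top with the knob up, 23 mm with it fully down. At the start the T-bar lies along the lid's y, like the handle's bar.
- knob (a joint): How far the knob is pushed down, m: 0 up (held by a spring), 0.015 fully down. The spring takes about 3 N at first, 10 N fully down. Its cross-pin under the lid goes down the case's slot; pushed 13 mm or more it can be turned under the ledges, where the spring then holds it at about 0.012.
- knob_turn (a joint): Turn of the knob about the vertical, rad, clockwise seen from above: 0 at the start (pin in line with the slot), 1.57 at the stop. Turned by 1.2 or more counts as locked. Turned before it is pushed down, the pin lands on the ledges and does not go in.
- spray: White spray bottle, 60 mm across, 190 mm tall, standing near the far edge. Leave it alone. Origin: centre of its underside.
- vial: Amber sample vial, 28 mm across, 60 mm tall, standing between case and lid, nearer the robot. Leave it alone. Origin: centre of its underside.
- mask: Clear open tube, 76 mm across, 100 mm tall, standing at the near left. Leave it alone. Origin: centre of its underside.
- pick: Screwdriver, 170 mm long, lying at the near right. Leave it alone. Origin: centre of its underside.
- pot: Clear sample pot with white cap, 50 mm across, 70 mm tall, standing between case and lid, farther out. Leave it alone. Origin: centre of its underside.

How it is judged:
By the outcome, as a careful person would: the job done as asked, in the order asked, and still so for the second after the job is handed in, with the robot touching nothing.
It also fails if it takes over 58 s, if anything falls off the work surface, if the arm or the gripper's body presses on something with over 40 N, if the wrist force passes 120 N, or if a joint passes its speed limit or range.

## Working session

There is one attempt and no reset: what is moved stays moved. The work goes in short steps, Python scripts to look and compute and a tool call to move; the robot and the scene stay as the last step left them, time stands still between calls to the robot, and variables do not carry over. Pictures are saved under pics/ and viewed, about 8 in all and at most 12, crops included, and the job is handed in when it is done.

Besides the shell and the picture viewer there is one more tool, called after "Emit:" by a JSON object that holds its "name" and its "arguments". play_rows: Moves the arm, as the interface text tells. Its arguments: {"type":"object","properties":{"moves":{"type":"string"}},"required":["moves"]}

```bash
mkdir -p pics
cat > h.py <<'E'
import numpy as np,cv2
from scipy.spatial.transform import Rotation as R
from station import arm,eyes,job
def cap(n,f):
    o=arm.get_obs(); c=eyes.capture(n); cv2.imwrite('pics/'+f+'.png',c['frame'][:,:,::-1])
    if n=='wrist':
        T=np.eye(4);T[:3,:3]=R.from_quat(o['tool_rot']).as_matrix();T[:3,3]=o['ee_pos'];W=T@np.array(c['tool_from_camera'])
    else: W=np.array(c['world_from_camera'])
    np.savez('pics/'+f+'.npz',K=c['K'],W=W)
def pt(f,u,v,z):
    d=np.load('pics/'+f+'.npz');r=d['W'][:3,:3]@np.linalg.solve(d['K'],[u,v,1]);o=d['W'][:3,3]
    return o+r*(z-o[2])/r[2]
def proj(f,P):
    d=np.load('pics/'+f+'.npz');p=(np.asarray(P)-d['W'][:3,3])@d['W'][:3,:3];q=p@d['K'].T;return q[...,:2]/q[...,2:]
E
python3 - <<'E'
from h import *
for n in('scene','side','wrist'):
    cap(n,n+'0');print(n,np.load(f'pics/{n}0.npz')['W'].round(3).tolist(),np.load(f'pics/{n}0.npz')['K'].round(1).tolist())
o=arm.get_obs();print(o,arm.tips_ahead)
print(R.from_quat(o['tool_rot']).as_matrix().round(3))
E
```

```text
scene [[-0.788, 0.324, -0.523, 1307.057], [0.615, 0.449, -0.648, 927.516], [0.025, -0.833, -0.553, 850.265], [0.0, 0.0, 0.0, 1.0]] [[470.4, 0.0, 321.2], [0.0, 470.4, 203.3], [0.0, 0.0, 1.0]]
side [[0.811, -0.388, 0.439, -77.037], [-0.585, -0.555, 0.591, -862.718], [0.015, -0.736, -0.677, 1069.627], [0.0, 0.0, 0.0, 1.0]] [[509.3, 0.0, 319.1], [0.0, 509.3, 189.0], [0.0, 0.0, 1.0]]
wrist [[-0.248, -0.929, -0.275, 224.157], [-0.969, 0.239, 0.068, 587.164], [0.003, 0.284, -0.959, 373.179], [0.0, 0.0, 0.0, 1.0]] [[344.7, 0.0, 318.7], [0.0, 344.7, 201.4], [0.0, 0.0, 1.0]]
{'time_s': 0.15, 'joint_positions': array([ 1.57858873e+00,  3.85390888e-01,  6.93518616e-03, -3.04656445e-04,
       -1.19399296e+00, -2.58588726e-01]), 'joint_vel': array([-4.82036512e-05, -1.07301488e-03,  4.49315244e-03,  9.57153447e-04,
        1.96437806e-04, -8.62292068e-04]), 'tau': array([-8.01796814e-04, -3.92675865e+01,  1.88582629e+01,  4.18854028e+00,
       -3.40704522e-03, -1.33967504e-06]), 'ee_pos': array([155.00015504, 604.99163963, 209.57152532]), 'tool_rot': array([ 9.92140573e-01, -1.25125461e-01, -3.06286801e-05,  8.37653425e-04]), 'force': array([ 0.31065937,  0.39554699, -0.21266438]), 'torque': array([-0.0040581 ,  0.01567961,  0.0340809 ]), 'grip_width': 85.51368029339027} 19.0
[[ 0.969 -0.248 -0.   ]
 [-0.248 -0.969 -0.002]
 [ 0.     0.002 -1.   ]]
```

View pics/scene0.png

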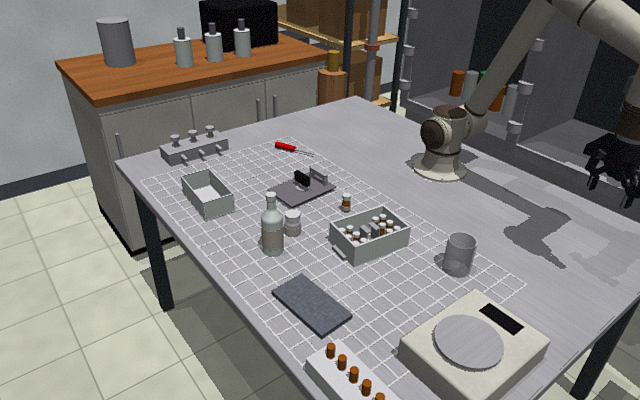

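View pics/side0.png

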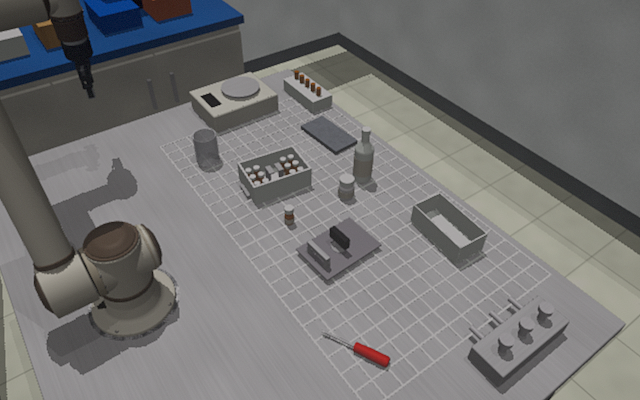

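The case (side px ~275,175; scene ~370,235) is on the left. The lid (side ~340,250; scene ~302,188) is on the right, with the vial and pot between them. I'll take enlarged crops for corner picking.

Run:
```python
import cv2,numpy as np
for n,(x,y,w,h) in {'scene':(260,155,160,115),'side':(230,140,160,145)}.items():
    s=4 if n=='side' else 5
    i=cv2.imread(f'pics/{n}0.png')[y:y+h,x:x+w];i=cv2.resize(i,None,fx=s,fy=s,interpolation=cv2.INTER_CUBIC)
    for k in range(0,w,20):cv2.putText(i,str(x+k),(k*s,9),0,.35,(0,255,255));i[:12,k*s]=(0,0,255)
    for k in range(0,h,20):cv2.putText(i,str(y+k),(0,k*s+4),0,.35,(0,255,255))
    cv2.imwrite(f'pics/{n}0c.png',i)
```

```text
(no output)
```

View pics/scene0c.png

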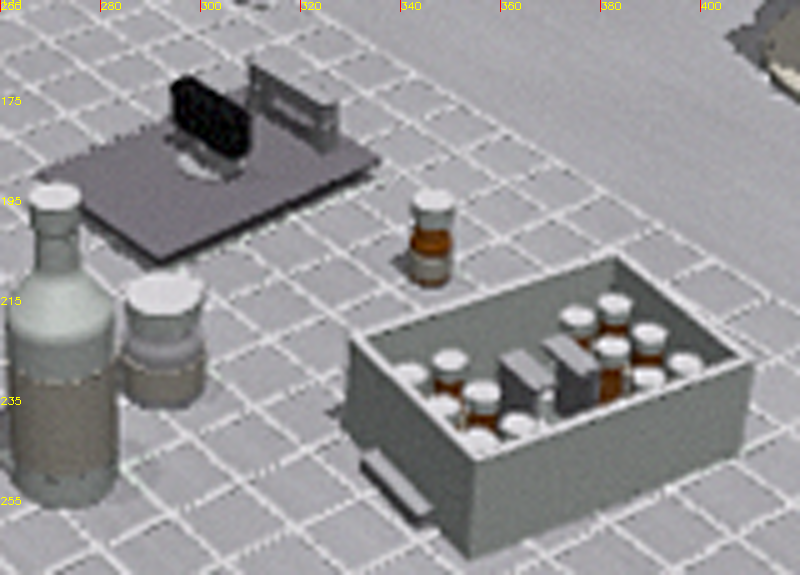

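View pics/side0c.png

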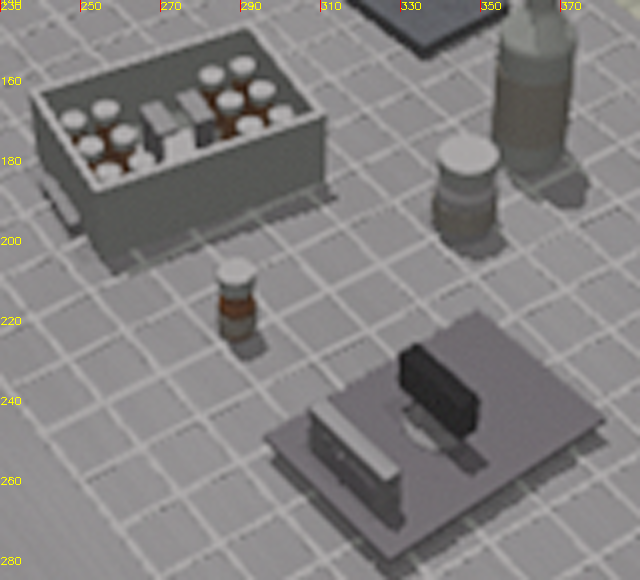

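```bash
cat >> h.py <<'E'
from scipy.optimize import least_squares
def rect(a,b,z):return np.array([[-a,-b,z],[-a,b,z],[a,b,z],[a,-b,z]])/np.array([2,2,1])
def place(p,P):
    c,s=np.cos(p[2]),np.sin(p[2]);P=np.asarray(P,float);return np.stack([p[0]+c*P[...,0]-s*P[...,1],p[1]+s*P[...,0]+c*P[...,1],P[...,2]],-1)
def fit(obs,p0,free=None):
    # obs: list of (file, local pts, pixels)
    f=lambda p:np.concatenate([(proj(n,place(p,P))-np.asarray(q)).ravel() for n,P,q in obs])
    r=least_squares(f,p0,x_scale=[10,10,.1],loss='soft_l1');return r.x,f(r.x)
E
python3 - <<'E'
from h import *
sc=np.array([[330.4,222.6],[383,206.4],[410.4,227],[354.6,247]]);sd=np.array([[238.3,164.2],[292.5,147.5],[311.3,168.8],[254.3,187.5]])
for q in sc:print('sc',pt('scene0',*q,70).round())
for q in sd:print('sd',pt('side0',*q,70).round())
ls=np.array([[336,186.6],[292,208],[267.6,190.6]]);ld=np.array([[296.3,249.3],[349.5,217.5],[380.8,245],[328.3,280]])
for q in ls:print('lsc',pt('scene0',*q,20).round())
for q in ld:print('lsd',pt('side0',*q,20).round())
E
```

```text
sc [608. 105.  70.]
sc [429. 134.  70.]
sc [439. 254.  70.]
sc [625. 228.  70.]
sd [434. 241.  70.]
sd [615. 215.  70.]
sd [604.  96.  70.]
sd [420. 122.  70.]
lsc [418. -98.  20.]
lsc [612. -79.  20.]
lsc [ 618. -210.   20.]
lsd [ 412. -106.   20.]
lsd [604. -95.  20.]
lsd [ 609. -226.   20.]
lsd [ 422. -238.   20.]
```

Emit:
{"name": "play_rows", "arguments": {"moves": "50 461 327 -90 0 0 1.1;50 461 327 -90 0 0 1.1;50 461 327 -90 0 0 1.1;50 461 327 -90 0 0 1.1;50 461 327 -90 0 0 1.1;50 461 327 -90 0 0 1.1;50 461 327 -90 0 0 1.1;50 461 327 -90 0 0 1.1"}}

```text
time_s: 0.82
ee_pos: [368.5, 352.3, 263.0]
tool_rot: [0.809, -0.588, 0.0, 0.001]
force: [0.4, 0.2, 0.7]
grip_width: 49.9
```

Emit:
{"name": "play_rows", "arguments": {"moves": "50 217 -90 -37 0 0 0.45;50 217 -90 -37 0 0 0.45;50 217 -90 -37 0 0 0.45;50 217 -90 -37 0 0 0.45;50 217 -90 -37 0 0 0.45;50 217 -90 -37 0 0 0.45;50 217 -90 -37 0 0 0.45;50 217 -90 -37 0 0 0.45"}}

```text
time_s: 1.48
ee_pos: [521.8, 172.4, 299.7]
tool_rot: [-0.656, 0.755, -0.0, -0.001]
force: [-0.2, -0.0, 0.2]
grip_width: 49.7
```

Run:
```python
from h import *
cap('wrist','w1');o=arm.get_obs();print(o['ee_pos'],o['tool_rot'],o['joint_positions'])
```

```text
[521.04647194 173.21835538 299.55118207] [-6.56912335e-01  7.53966038e-01 -1.21957188e-04 -1.17595743e-03] [ 6.16542063e-01  2.05296065e-01 -2.32495568e-02  4.90395635e-04
 -1.34456646e+00 -7.54015340e-01]
```

View pics/w1.png

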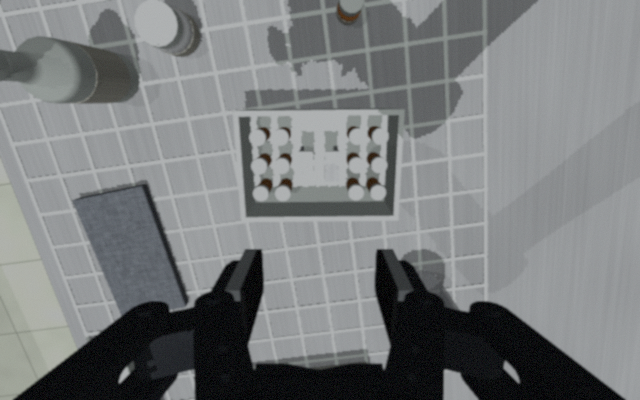

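Case rim in the wrist view: outer corners at roughly (234,111), (406,110), (399,218), (245,219). I'll refine these to sub-pixel edges.

```bash
cat >> h.py <<'E'
def edgefit(f,p,P,half=6,n=60,it=4,dof=3,skip=()):
    """P: local corner loop; refine p by snapping to strongest gradient normal to each edge"""
    g=cv2.GaussianBlur(cv2.imread(f'pics/{f}.png',0).astype(np.float32),(0,0),1)
    for k in range(it):
        L=[];Q=[];N=[]
        for i in range(4):
            if i in skip: continue
            a,b=P[i],P[(i+1)%4]
            for t in np.linspace(.08,.92,n):
                X=a+(b-a)*t;u=proj(f,place(p,X));v=proj(f,place(p,X+(b-a)*.01))-u
                m=np.array([-v[1],v[0]])/np.hypot(*v)
                s=np.arange(-half,half+.01,.25);S=u+s[:,None]*m
                w=cv2.remap(g,S[:,0].astype(np.float32)[None],S[:,1].astype(np.float32)[None],1)[0]
                d=np.abs(np.gradient(w))*np.exp(-(s/half)**2);j=d.argmax()
                if d[j]>.6: L.append(X);Q.append(u+s[j]*m);N.append(m)
        L,Q,N=map(np.array,(L,Q,N))
        fn=lambda p:((proj(f,place(p,L))-Q)*N).sum(1)
        r=least_squares(fn,p,x_scale=[10,10,.1],loss='soft_l1',f_scale=.5);p=r.x
    return p,np.sqrt(np.median(fn(p)**2)),len(L)
def over(f,out,items,crop=None,s=1):
    i=cv2.imread(f'pics/{f}.png')
    x,y,w,h=crop or (0,0,640,400);i=cv2.resize(i[y:y+h,x:x+w],None,fx=s,fy=s,interpolation=cv2.INTER_CUBIC)
    for p,P,c in items: cv2.polylines(i,[((proj(f,place(p,P))-[x,y]+.5)*s*16).astype(int)],True,c,1,16,4)
    cv2.imwrite(f'pics/{out}.png',i)
E
python3 - <<'E'
from h import *
q=[[234,111],[406,110],[399,218],[245,219]]
for a in q:print(pt('w1',*a,70).round(1))
P=rect(190,130,70);p0=np.array([521,174,-.14]);I=rect(178,118,70)
best=None
for h in(10,6,4):
    p,e,n=edgefit('w1',p0,P,half=h);print(h,p.round(3),e,n)
    p2,e,n=edgefit('w1',p0,I,half=h);print('in',h,p2.round(3),e,n)
    p0=p
over('w1','w1o',[(p,P,(0,0,255)),(p,I,(0,255,0))],(210,90,220,150),3)
E
```

```text
[605.   99.3  70. ]
[416.7 124.6  70. ]
[433.7 249.5  70. ]
[618.  224.9  70. ]
10 [ 5.20576e+02  1.72523e+02 -1.67000e-01] 3.9206794089934207 240
in 10 [ 5.20529e+02  1.70491e+02 -1.30000e-01] 0.701871085671892 240
6 [ 5.15148e+02  1.74907e+02 -1.40000e-01] 1.7919545693668515 237
in 6 [ 5.20528e+02  1.70512e+02 -1.30000e-01] 0.5100630600321202 240
4 [ 5.14885e+02  1.75000e+02 -1.39000e-01] 0.7527280676155371 230
in 4 [ 5.20753e+02  1.73474e+02 -1.43000e-01] 0.5608507439869092 240
```

View pics/w1o.png

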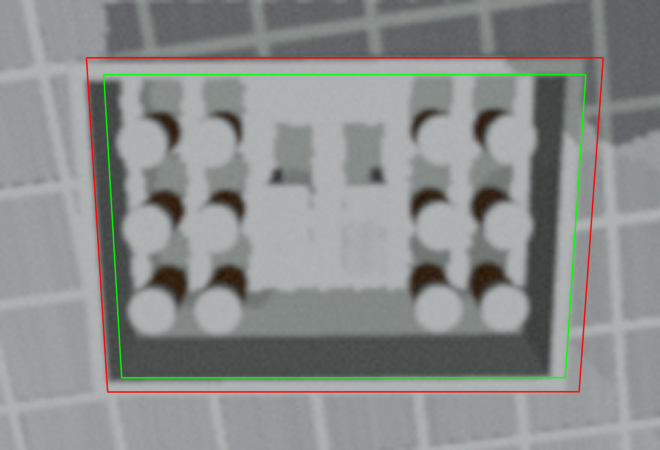

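Run:
```python
from h import *
q=np.array([[87,76],[563,74],[550,377],[111,378]])/3-.33+[210,90]
I=rect(178,118,70)  # [-a,-b],[-a,b],[a,b],[a,-b]
# TL=(+x,-y) far-right.. from picks: TL=[+,-],TR=[-,-],BR=[-,+],BL=[+,+]
L=np.array([I[3],I[0],I[1],I[2]])
p,r=fit([('w1',L,q)],[521,174,-.14]);print(p,r.round(2))
# free z too
for z in (66,70,74):
    L[:,2]=z;p,r=fit([('w1',L,q)],[521,174,-.14]);print(z,p.round(3),abs(r).sum().round(2))
p0,_=fit([('w1',np.array([I[3],I[0],I[1],I[2]]),q)],[521,174,-.14])
print(edgefit('w1',p0,I,half=4))
```

```text
[ 5.20758164e+02  1.74628382e+02 -1.33244304e-01] [-0.29  0.13  1.67 -0.17  0.17 -0.17 -1.3   0.39]
66 [ 5.20934e+02  1.75203e+02 -1.31000e-01] 3.77
70 [ 5.20758e+02  1.74628e+02 -1.33000e-01] 4.3
74 [ 5.20622e+02  1.74062e+02 -1.34000e-01] 8.86
(array([ 5.20989747e+02,  1.74136899e+02, -1.32647577e-01]), np.float64(0.45532244634166974), 240)
```

Emit:
{"name": "play_rows", "arguments": {"moves": "50 333 -35 0 0 0 -0.15;50 333 -35 0 0 0 -0.15;50 333 -35 0 0 0 -0.15;50 333 -35 0 0 0 -0.15;50 333 -35 0 0 0 -0.15;50 333 -35 0 0 0 -0.15;50 333 -35 0 0 0 -0.15;50 333 -35 0 0 0 -0.15"}}

```text
time_s: 2.2
ee_pos: [509.6, -158.0, 300.2]
tool_rot: [0.713, -0.702, -0.0, 0.001]
force: [1.0, -0.3, 0.4]
grip_width: 50.1
```

Emit:
{"name": "play_rows", "arguments": {"moves": "50 0 0 0 0 0 0;50 0 0 0 0 0 0"}}

```text
time_s: 2.37
ee_pos: [509.0, -158.6, 299.7]
tool_rot: [0.712, -0.702, -0.001, 0.001]
force: [-0.6, 0.6, -0.4]
grip_width: 49.9
```

Run:
```python
from h import *
cap('wrist','w2');o=arm.get_obs();print(o['ee_pos'],o['tool_rot'],o['joint_positions'])
cv2.imwrite('pics/w2b.png',cv2.resize(cv2.imread('pics/w2.png')[20:300,120:520],None,fx=2,fy=2,interpolation=cv2.INTER_CUBIC))
```

```text
[ 509.24284327 -157.43122274  299.78563053] [ 7.12580898e-01 -7.01588934e-01 -5.05600628e-04  1.08398061e-03] [ 5.17100734e-03  1.76108764e-01 -5.96136446e-02  8.46772564e-04
 -1.33731987e+00  1.01773100e-02]
```

View pics/w2b.png

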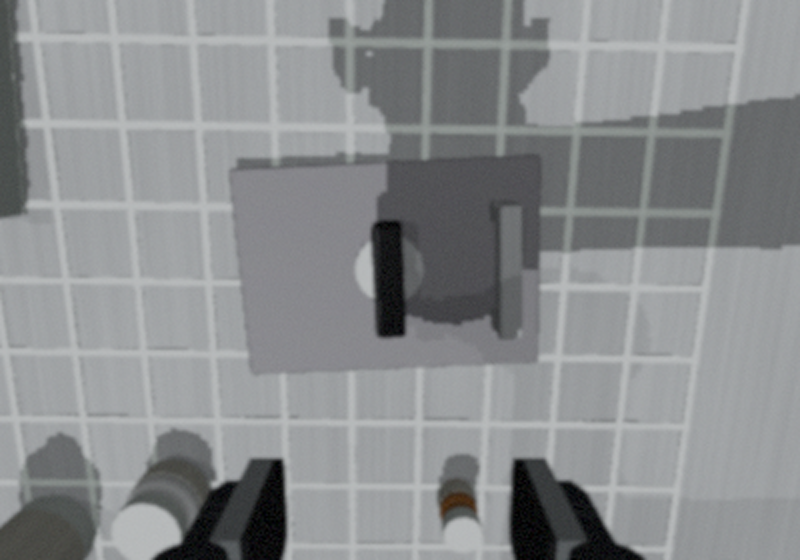

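Run:
```python
from h import *
q=np.array([[231,169],[540,155],[537,361],[253,374]])/2-.25+[120,20]
I=rect(194,134,20);L=np.array([I[3],I[0],I[1],I[2]])
p,r=fit([('w2',L,q)],[512,-162,.05]);print(p,r.round(2))
p,e,n=edgefit('w2',p,I,half=4);print(p,e,n)
hp=place(p,[[-72,0,51]])[0];kp=place(p,[[0,0,58]])[0];print('handle',hp,'knob',kp)
# check bar top
for P,n in((([-72,-40,60],[-72,40,60]),'bar'),(([0,-33,72],[0,33,72]),'knob')):
  print(n,((proj('w2',place(p,P))-[120,20])*2).round())
o=arm.get_obs();M=R.from_quat(o['tool_rot']).as_matrix()
print('tool shift',M.T@(hp-o['ee_pos']),'toolx yaw',np.arctan2(M[1,0],M[0,0]),'want',p[2]-np.pi/2)
```

```text
[ 5.12456238e+02 -1.63341458e+02  5.82481329e-02] [-1.33 -0.25  1.12 -0.54  1.17  0.74 -1.    0.52]
[ 5.13278065e+02 -1.63193265e+02  6.36133565e-02] 0.23345979427648567 240
handle [ 441.42369544 -167.770338     51.        ] knob [ 513.27806483 -163.19326477   58.        ]
bar [[510. 204.]
 [510. 339.]]
knob [[384. 224.]
 [391. 339.]]
tool shift [  9.08444353  67.41065295 248.94557805] toolx yaw -1.5552502718949446 want -1.5071829702989539
```

Emit:
{"name": "play_rows", "arguments": {"moves": "50 9 67 130 0 0 -0.048;50 9 67 130 0 0 -0.048;50 9 67 130 0 0 -0.048;50 9 67 170 0 0 -0.048;50 9 67 200 0 0 -0.048;50 9 67 215 0 0 -0.048;50 9 67 215 0 0 -0.048;50 9 67 215 0 0 -0.048"}}

```text
time_s: 3.08
ee_pos: [442.2, -166.2, 84.8]
tool_rot: [0.73, -0.683, -0.001, 0.002]
force: [1.0, -0.1, 1.1]
grip_width: 50.1
```

Run:
```python
from h import *
cap('wrist','w3');o=arm.get_obs();M=R.from_quat(o['tool_rot']).as_matrix()
hp=[441.42,-167.77,51];print(o['ee_pos'],M.T@(hp-o['ee_pos']),np.arctan2(M[1,0],M[0,0]))
```

```text
[ 443.62136277 -166.56273248   86.18884266] [ 1.00471003  2.26709244 35.19103565] -1.503999269522435
```

View pics/w3.png

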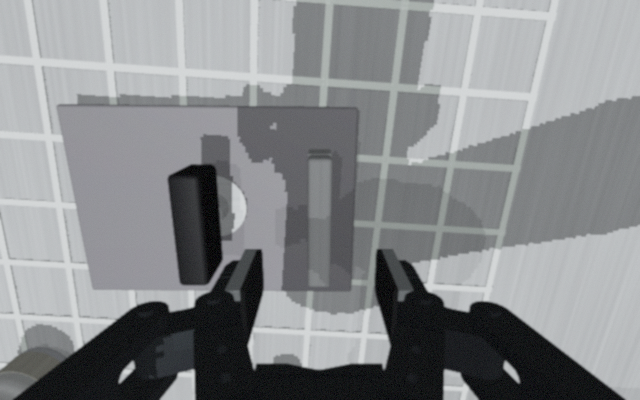

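The bar (px x 308–332) is centred between the fingers (262–378). I'll descend and close.

Emit:
{"name": "play_rows", "arguments": {"moves": "50 0.5 1.5 15 0 0 0;50 1 1.5 30 0 0 0;50 1 1.5 35 0 0 0;50 1 1.5 35 0 0 0;10 1 1.5 35 0 0 0;10 1 1.5 35 0 0 0;8 1 1.5 35 0 0 0;8 1 1.5 35 0 0 0"}}

```text
time_s: 3.8
ee_pos: [442.8, -167.8, 52.0]
tool_rot: [0.73, -0.683, 0.001, 0.0]
force: [-0.8, -0.7, 0.2]
grip_width: 8.5
```

Emit:
{"name": "play_rows", "arguments": {"moves": "5 0 0 0 0 0 0;5 0 0 0 0 0 0;5 0 0 0 0 0 0;5 0 0 0 0 0 0"}}

```text
time_s: 4.13
ee_pos: [442.7, -167.8, 52.0]
tool_rot: [0.73, -0.683, 0.001, 0.0]
force: [-0.4, -0.3, -0.5]
grip_width: 5.2
```

The opening reached 5 mm, so the fingers missed the bar. I'll look before doing anything else.

Run:
```python
from h import *
cap('wrist','w4');cap('side','s4')
a=cv2.imread('pics/w4.png');b=cv2.resize(cv2.imread('pics/s4.png')[180:305,240:440],(640,400),interpolation=cv2.INTER_CUBIC)
cv2.imwrite('pics/m4.png',cv2.resize(np.vstack([a,b]),(480,600)))
```

```text
(no output)
```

View pics/m4.png

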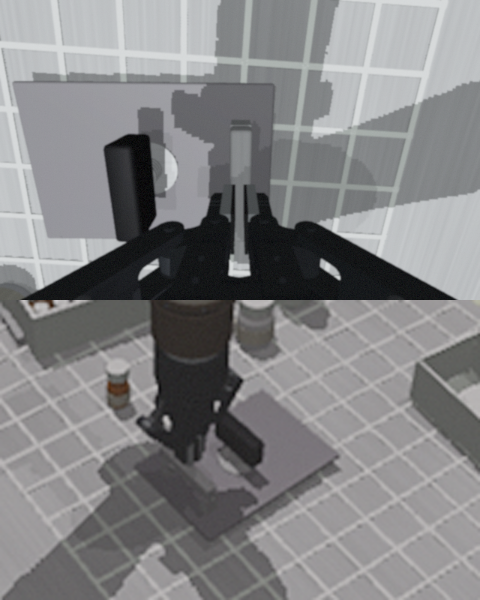

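Run:
```python
from h import *
p=[513.28,-163.19,.0636]
I=rect(194,134,20)
for f in('w3','w4'):
    print(f,edgefit(f,p,I,half=8,skip=(1,2,0)if 0 else (1,)))
    for z in(60,42):print(z,proj(f,place(p,[[-79,-40,z],[-65,-40,z],[-65,40,z],[-79,40,z]])).round().tolist())
    print('plate',proj(f,place(p,I)).round().tolist())
o=arm.get_obs();M=R.from_quat(o['tool_rot']).as_matrix()
for d in(0,19):print('tcp',d,proj('w4',o['ee_pos']+M@[0,0,d]),proj('w4',o['ee_pos']+M@[11,0,d]))
g=cv2.imread('pics/w4.png',0)
for r in range(150,390,12):print(r,g[r,285:365:4].tolist())
print(o['joint_positions'],o['tau'])
```

```text
w3 (array([ 5.12583527e+02, -1.62683836e+02,  6.38822967e-02]), np.float64(0.5413030390698859), 180)
60 [[332.0, 158.0], [306.0, 158.0], [307.0, 287.0], [330.0, 287.0]]
42 [[330.0, 153.0], [307.0, 153.0], [308.0, 273.0], [329.0, 273.0]]
plate [[358.0, 106.0], [351.0, 292.0], [92.0, 291.0], [53.0, 105.0]]
w4 (array([ 5.12492385e+02, -1.62610534e+02,  6.42554305e-02]), np.float64(0.6745060141431816), 176)
60 [[335.0, 173.0], [305.0, 173.0], [306.0, 322.0], [333.0, 323.0]]
42 [[334.0, 166.0], [306.0, 166.0], [307.0, 303.0], [332.0, 303.0]]
plate [[366.0, 110.0], [357.0, 320.0], [63.0, 319.0], [13.0, 109.0]]
tcp 0 [317.28263016 245.84884717] [317.26014638 225.79282558]
tcp 19 [317.40072482 232.24706104] [317.38227532 213.86865157]
150 [102, 103, 101, 105, 102, 105, 104, 103, 103, 106, 102, 105, 105, 102, 106, 103, 103, 107, 105, 103]
162 [100, 102, 103, 103, 103, 104, 79, 80, 79, 79, 78, 82, 88, 95, 98, 103, 103, 104, 103, 99]
174 [101, 103, 102, 102, 101, 101, 102, 113, 112, 111, 109, 109, 101, 88, 89, 87, 107, 102, 105, 96]
186 [102, 100, 99, 102, 101, 101, 127, 137, 136, 136, 139, 139
[... 952 characters left out ...]
25, 23, 14, 20, 25, 29, 115, 136, 122, 88, 23, 19, 15, 20, 16, 26, 20, 12, 20]
330 [23, 2, 21, 20, 29, 21, 30, 125, 129, 137, 110, 30, 18, 19, 20, 26, 32, 17, 15, 20]
342 [12, 15, 20, 10, 29, 42, 172, 132, 131, 135, 133, 134, 22, 17, 20, 25, 19, 22, 29, 15]
354 [15, 16, 23, 16, 21, 132, 216, 192, 193, 197, 194, 197, 81, 26, 18, 24, 25, 12, 18, 25]
366 [26, 19, 29, 17, 21, 175, 208, 198, 203, 205, 205, 202, 151, 20, 20, 11, 19, 19, 23, 21]
378 [24, 21, 23, 18, 14, 19, 26, 21, 17, 20, 19, 19, 23, 22, 15, 25, 18, 13, 20, 12]
[-0.0167955   0.32001449 -0.56534449  0.00256629 -0.68402792  0.0816291 ] [-6.34982534e-04 -2.99453509e+01  1.28612083e+01  2.85652533e+00
  2.71382254e-03 -2.43973528e-05]
```

Run:
```python
from h import *
o=arm.get_obs();M=R.from_quat(o['tool_rot']).as_matrix()
for d in(-40,-20,0,19):print(d,proj('s4',o['ee_pos']+M@[0,0,d]).round(1))
d=np.load('pics/w4.npz');T=np.eye(4);T[:3,:3]=M;T[:3,3]=o['ee_pos'];print((np.linalg.inv(T)@d['W']).round(3).tolist(),o['ee_pos'])
i=cv2.imread('pics/s4.png')[205:265,290:350];w=cv2.imread('pics/w4.png')[150:370,260:380]
a=cv2.resize(i,None,fx=8,fy=8,interpolation=cv2.INTER_CUBIC)
for k in range(0,60,10):
    cv2.putText(a,str(290+k),(k*8,10),0,.35,(0,255,255));cv2.putText(a,str(205+k),(0,k*8+4),0,.35,(0,255,255))
for dd,c in((0,(0,255,0)),(19,(0,0,255))):
    q=(proj('s4',o['ee_pos']+M@[0,0,dd])-[290,205]+.5)*8;cv2.circle(a,tuple(int(v) for v in q),4,c,1)
b=cv2.resize(w,(262,480),interpolation=cv2.INTER_CUBIC);cv2.imwrite('pics/m5.png',np.hstack([a,b]))
```

```text
-40 [319.2 240.6]
-20 [319.1 245.7]
0 [319.  250.8]
19 [318.9 255.5]
[[0.0, -0.959, -0.283, 72.183], [1.0, 0.0, 0.001, 0.653], [-0.001, -0.283, 0.959, -163.804], [0.0, 0.0, 0.0, 1.0]] [ 442.72245981 -167.77520353   51.94763103]
```

View pics/m5.png

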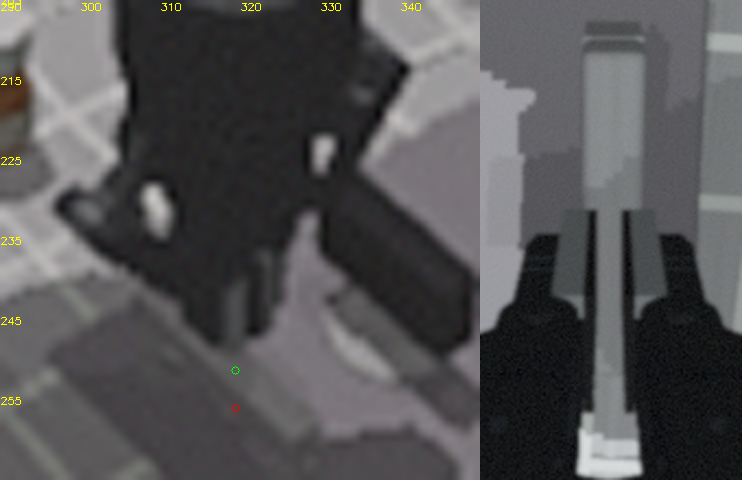

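The pictures show the fingertips about 35–40 mm short of TCP + `tips_ahead`: tips near side px (320,247), against an expected (319,255). They closed just above the bar. I'll reopen, go ~38 mm deeper while watching force, and close again.

Emit:
{"name": "play_rows", "arguments": {"moves": "50 0 0 0 0 0 0;50 0 0 0 0 0 0;50 0 0 0 0 0 0;50 0 0 0 0 0 0;50 0 1 10 0 0 0;50 0 1 20 0 0 0;50 0 1 20 0 0 0"}}

```text
time_s: 4.82
ee_pos: [440.3, -167.7, 30.5]
tool_rot: [0.73, -0.683, -0.0, 0.001]
force: [-0.5, 0.2, -0.1]
grip_width: 50.0
```

Emit:
{"name": "play_rows", "arguments": {"moves": "50 0 0 6 0 0 0;50 0 0 12 0 0 0;50 0 0 17 0 0 0;50 0 0 17 0 0 0;30 0 0 17 0 0 0;10 0 0 17 0 0 0;5 0 0 17 0 0 0;5 0 0 17 0 0 0"}}

```text
time_s: 5.48
ee_pos: [441.1, -167.8, 14.1]
tool_rot: [0.73, -0.683, 0.0, 0.001]
force: [0.1, 0.1, 1.6]
grip_width: 12.4
```

Emit:
{"name": "play_rows", "arguments": {"moves": "5 0 0 0 0 0 0;5 0 0 0 0 0 0;5 0 0 0 0 0 0;5 0 0 0 0 0 0"}}

```text
time_s: 5.82
ee_pos: [441.1, -167.8, 14.1]
tool_rot: [0.73, -0.683, 0.0, 0.001]
force: [-0.1, 0.3, -0.2]
grip_width: 12.7
```

Emit:
{"name": "play_rows", "arguments": {"moves": "5 0 0 -8 0 0 0;5 0 0 -20 0 0 0;5 0 0 -40 0 0 0;5 0 0 -65 0 0 0;5 0 0 -95 0 0 0;5 0 0 -120 0 0 0;5 0 0 -140 0 0 0;5 0 0 -140 0 0 0"}}

```text
time_s: 6.48
ee_pos: [443.1, -168.0, 158.4]
tool_rot: [0.73, -0.683, 0.004, -0.002]
force: [1.5, -0.7, -3.1]
grip_width: 12.7
```

Run:
```python
from h import *
o=arm.get_obs();print(o['force'],o['torque'],o['grip_width'],o['ee_pos']);cap('wrist','w6');cap('side','s6')
a=cv2.imread('pics/w6.png');b=cv2.resize(cv2.imread('pics/s6.png')[100:300,200:440],(640,533),interpolation=cv2.INTER_CUBIC)
cv2.imwrite('pics/m6.png',cv2.resize(np.vstack([a,b]),(411,600)))
M=R.from_quat(o['tool_rot']).as_matrix();dz=o['ee_pos'][2]-14.1;p=np.array([513,-163,.0636])
I=rect(194,134,20+dz)
print(dz,proj('w6',place(p,I)).round(1).tolist())
print(edgefit('w6',p,I,half=10,skip=(1,)))
```

```text
[ 1.49222946 -0.74118634 -3.08433721] [-0.0981234  -0.00797483  0.02058926] 12.738660443800221 [ 443.12877151 -167.96676699  158.40947236]
144.30947236181478 [[378.2, 113.3], [365.6, 363.3], [16.4, 360.5], [-56.1, 111.5]]
(array([ 5.14213055e+02, -1.63110626e+02,  6.55629049e-02]), np.float64(0.48528614916146323), 120)
```

View pics/m6.png

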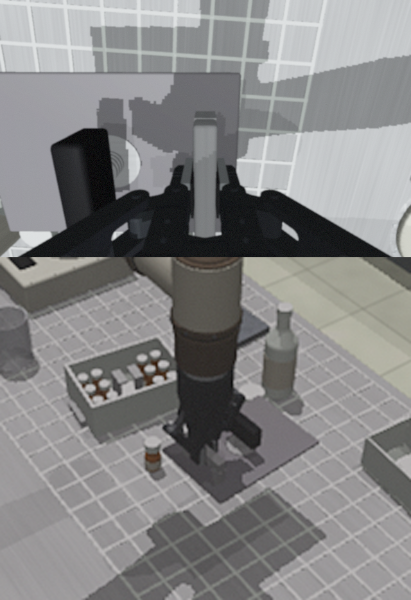

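The lid is held level: 3.1 N on the wrist, and the flat-plate fit is good to 0.5 px. I'll check clearance to the spray bottle before crossing.

Run:
```python
from h import *
print(pt('scene0',271.5,250,0),pt('side0',363,182,0)); print(pt('scene0',271,197,185),pt('side0',366,132,185))
```

```text
[7.63481544e+02 3.61230031e+01 1.13686838e-13] [748.47271266  17.442281     0.        ]
[764.85604662  47.27328554 185.        ] [752.69591772  30.01699676 185.        ]
```

Emit:
{"name": "play_rows", "arguments": {"moves": "5 -20 -2 0 0 0 0.02;5 -55 -5 0 0 0 0.05;5 -90 -8 0 0 0 0.07;5 -125 -11 0 0 0 0.1;5 -160 -14 0 0 0 0.12;5 -195 -17 0 0 0 0.14;5 -225 -20 0 0 0 0.16;5 -250 -22 0 0 0 0.18"}}

```text
time_s: 7.25
ee_pos: [443.7, 85.0, 151.7]
tool_rot: [-0.666, 0.746, 0.001, -0.003]
force: [0.3, -0.1, -3.4]
grip_width: 12.6
```

```bash
cat >> h.py <<'E'
def togo(t,yaw):
    o=arm.get_obs();M=R.from_quat(o['tool_rot']).as_matrix();y=np.arctan2(M[1,0],M[0,0])
    print(o['time_s'],'shift',(M.T@(np.array(t)-o['ee_pos'])).round(1),'rz',round((y-yaw+np.pi)%(2*np.pi)-np.pi,3),'tilt',M[:2,2].round(4),'F',o['force'].round(1),'T',o['torque'].round(2),'w',round(o['grip_width'],1),'at',o['ee_pos'].round(1))
E
python3 -c "
from h import *
togo([449.5,183.9,130],-.133-np.pi/2+.001)"
```

```text
7.25 shift [-98.9   5.5  21.4] rz 0.018 tilt [-0.0056 -0.0021] F [ 0.3 -0.1 -3.4] T [-0.03  0.12 -0.04] w 12.6 at [443.7  85.  151.7]
```

Emit:
{"name": "play_rows", "arguments": {"moves": "5 -30 2 0 0 0 0.018;5 -60 4 0 0 0 0.018;5 -80 5 5 0 0 0.018;5 -95 5.5 10 0 0 0.018;5 -99 5.5 15 0 0 0.018;5 -99 5.5 20 0 0 0.018;5 -99 5.5 20 0 0 0.018;5 -99 5.5 20 0 0 0.018"}}

```text
time_s: 7.92
ee_pos: [448.7, 182.4, 130.5]
tool_rot: [-0.658, 0.753, 0.001, -0.004]
force: [-1.2, 0.6, -3.5]
grip_width: 12.6
```

Run:
```python
from h import *
togo([449.5,183.9,95],-.133-np.pi/2+.001)
cap('wrist','w7');o=arm.get_obs();z=o['ee_pos'][2]-14.1
I=rect(194,134,20+z);p=np.array([520.9,174.4,-.133]);p[:2]+=o['ee_pos'][:2]-[449.5,183.9]
print(p,proj('w7',place(p,I)).round(0).tolist());print(edgefit('w7',p,I,half=10,skip=(1,)))
C=rect(190,130,70);print('case',proj('w7',place([520.9,174.4,-.133],C)).round().tolist())
cap('scene','c7');cap('side','s7')
a=cv2.resize(cv2.imread('pics/c7.png')[150:290,290:450],(640,560));b=cv2.resize(cv2.imread('pics/s7.png')[100:240,210:370],(640,560))
cv2.imwrite('pics/m7.png',np.hstack([a,b]))
```

```text
7.9167 shift [-1.8 -0.9 35.4] rz -0.002 tilt [-0.0079 -0.004 ] F [-1.2  0.6 -3.5] T [ 0.02  0.21 -0.01] w 12.6 at [448.7 182.4 130.5]
[ 5.20563200e+02  1.73175621e+02 -1.33000000e-01] [[372.0, 113.0], [362.0, 364.0], [8.0, 366.0], [-68.0, 113.0]]
(array([ 5.19385479e+02,  1.72718954e+02, -1.33270538e-01]), np.float64(0.22585521972967987), 114)
case [[352.0, 115.0], [348.0, 297.0], [89.0, 298.0], [50.0, 115.0]]
```

Emit:
{"name": "play_rows", "arguments": {"moves": "5 -1.7 -1.2 5 0.007 -0.005 0;5 -1.7 -1.2 12 0.007 -0.005 0;5 -1.7 -1.2 19 0.007 -0.005 0;5 -1.7 -1.2 26 0.007 -0.005 0;5 -1.7 -1.2 32 0.007 -0.005 0;5 -1.7 -1.2 38 0.007 -0.005 0;5 -1.7 -1.2 38 0.007 -0.005 0;5 -1.7 -1.2 38 0.007 -0.005 0"}}

```text
time_s: 8.73
ee_pos: [450.7, 184.5, 93.2]
tool_rot: [-0.658, 0.753, -0.0, 0.001]
force: [1.0, -0.1, -3.6]
grip_width: 12.4
```

Run:
```python
from h import *
togo([449.5,183.9,70],-.133-np.pi/2)
cap('wrist','w8');o=arm.get_obs();z=o['ee_pos'][2]-14.1
I=rect(194,134,20+z);p=np.array([520.9,174.4,-.133]);p[:2]+=o['ee_pos'][:2]-[449.5,183.9]
print(p);print(edgefit('w8',p,I,half=10,skip=(1,)))
C=rect(190,130,70);print('case',proj('w8',place([520.9,174.4,-.133],C)).round().tolist(),'lid',proj('w8',place(p,I)).round().tolist())
cap('scene','c8');cap('side','s8')
a=cv2.resize(cv2.imread('pics/c8.png')[170:270,310:430],(396,330),interpolation=cv2.INTER_CUBIC);b=cv2.resize(cv2.imread('pics/s8.png')[120:220,220:340],(396,330),interpolation=cv2.INTER_CUBIC)
cv2.imwrite('pics/m8.png',np.hstack([a,b]))
```

```text
8.7333 shift [ 0.7  1.1 23.1] rz -0.001 tilt [0.0015 0.0012] F [ 1.  -0.1 -3.6] T [ 0.01  0.26 -0.04] w 12.4 at [450.7 184.5  93.2]
[ 5.22392855e+02  1.75228569e+02 -1.33000000e-01]
(array([ 5.21211405e+02,  1.74441346e+02, -1.31821976e-01]), np.float64(0.5055968556563744), 118)
case [[363.0, 113.0], [356.0, 325.0], [55.0, 325.0], [2.0, 113.0]] lid [[373.0, 113.0], [362.0, 363.0], [11.0, 363.0], [-65.0, 113.0]]
```

Emit:
{"name": "play_rows", "arguments": {"moves": "5 0.3 0.6 3 0 0 0;5 0.3 0.6 6 0 0 0;5 0.3 0.6 9 0 0 0;5 0.3 0.6 12 0 0 0;5 0.3 0.6 14 0 0 0;5 0.3 0.6 14 0 0 0"}}

```text
time_s: 9.38
ee_pos: [450.2, 184.4, 79.4]
tool_rot: [-0.658, 0.753, -0.0, 0.001]
force: [0.7, 0.4, -2.9]
grip_width: 13.1
```

```bash
python3 -c "
from h import *
togo([449.9,184.2,70],-.133-np.pi/2)"
```

```text
9.3833 shift [0.3 0.3 9.4] rz -0.001 tilt [0.0021 0.0018] F [ 0.7  0.4 -2.9] T [0.04 0.24 0.01] w 13.1 at [450.2 184.4  79.4]
```

The lip is about 5 mm inside the mouth with no contact force. I'll keep lowering gently.

Emit:
{"name": "play_rows", "arguments": {"moves": "5 0.2 0.2 2 0 0 0;5 0.2 0.2 4 0 0 0;5 0.2 0.2 6 0 0 0;5 0.2 0.2 8 0 0 0;5 0.2 0.2 8 0 0 0"}}

```text
time_s: 9.8
ee_pos: [449.8, 184.1, 71.0]
tool_rot: [-0.658, 0.753, 0.0, 0.001]
force: [0.1, 0.0, -4.4]
grip_width: 12.9
```

Emit:
{"name": "play_rows", "arguments": {"moves": "5 0 0 1 0 0 0;5 0 0 2 0 0 0;5 0 0 2 0 0 0;5 0 0 2 0 0 0"}}

```text
time_s: 10.13
ee_pos: [450.0, 184.3, 70.1]
tool_rot: [-0.659, 0.753, -0.0, 0.001]
force: [-4.6, 0.1, 6.1]
grip_width: 12.7
```

```bash
python3 -c "
from h import *
togo([449.9,184.2,70],-.133-np.pi/2)"
```

```text
10.1333 shift [0.1 0.1 0.1] rz -0.0 tilt [0.0022 0.0015] F [-4.6  0.1  6.1] T [-0.17  1.15  0.01] w 12.7 at [450.  184.3  70.1]
```

Emit:
{"name": "play_rows", "arguments": {"moves": "30 0 0 0 0 0 0;45 0 0 0 0 0 0;45 0 0 0 0 0 0;45 0 0 0 0 0 0;45 0 0 -20 0 0 0;45 0 0 -50 0 0 0;45 0 0 -75 0 0 0;45 0 0 -75 0 0 0"}}

```text
time_s: 10.8
ee_pos: [453.1, 186.2, 150.2]
tool_rot: [-0.659, 0.752, -0.001, 0.007]
force: [0.5, 2.1, 0.3]
grip_width: 44.9
```

Run:
```python
from h import *
togo([520.9,174.4,145],-.133-np.pi/2)
cap('wrist','w9')
I=rect(194,134,76);p=np.array([521,174.4,-.133])
for zz in(74,76,78,80):
    I[:,2]=zz;print(zz,edgefit('w9',p,I,half=8,skip=(1,)))
I[:,2]=76;print(proj('w9',place(p,I)).round().tolist())
# knob in view: dark blob
g=cv2.imread('pics/w9.png',0);k=proj('w9',place(p,[[0,-33,128],[0,33,128],[0,33,94],[0,-33,94]]));print('knob pred',k.round().tolist())
for f in('scene','side'):cap(f,f+'9')
for f in('scene9','side9'):
    for z in(76,82):
        I[:,2]=z;q=p.copy();print(f,z,edgefit(f,q,I,half=5))
```

```text
10.8 shift [  2.8 -68.7   5.9] rz 0.001 tilt [0.0117 0.0072] F [0.5 2.1 0.3] T [ 0.09 -0.04  0.02] w 44.9 at [453.1 186.2 150.2]
74 (array([ 5.20676788e+02,  1.74322399e+02, -1.35282996e-01]), np.float64(0.255026511996208), 180)
76 (array([ 5.20105748e+02,  1.74368772e+02, -1.35933485e-01]), np.float64(0.5028641738056735), 180)
78 (array([ 5.19738006e+02,  1.74393905e+02, -1.35968123e-01]), np.float64(1.4541622043527331), 180)
80 (array([ 5.19733333e+02,  1.74348388e+02, -1.36074926e-01]), np.float64(1.6856717988353271), 180)
[[362.0, 103.0], [355.0, 283.0], [106.0, 281.0], [70.0, 102.0]]
knob pred [[192.0, 169.0], [204.0, 276.0], [220.0, 252.0], [211.0, 158.0]]
scene9 76 (array([ 5.19818716e+02,  1.73916967e+02, -1.34964758e-01]), np.float64(0.4457620592276287), 240)
scene9 82 (array([ 5.25065697e+02,  1.79731570e+02, -1.38766718e-01]), np.float64(0.46304187368756305), 238)
side9 76 (array([ 5.18019591e+02,  1.74140326e+02, -9.76791173e-02]), np.float64(0.5121994043247535), 240)
side9 82 (array([ 5.13962946e+02,  1.68179357e+02, -9.99385585e-02]), np.float64(0.5250901278468973), 240)
```

Emit:
{"name": "play_rows", "arguments": {"moves": "50 1 -30 0 -0.01 0.009 0;50 3 -60 0 -0.01 0.009 0;50 3 -68 3 -0.01 0.009 0;50 3 -68 3 -0.01 0.009 0;50 3 -68 3 -0.01 0.009 0"}}

```text
time_s: 11.37
ee_pos: [515.5, 171.3, 140.0]
tool_rot: [-0.658, 0.753, 0.001, -0.007]
force: [-0.2, 0.0, 0.2]
grip_width: 50.2
```

Run:
```python
from h import *
togo([520.4,174.3,78],-.1345-np.pi/2)
cap('wrist','w10');a=cv2.imread('pics/w10.png');
p=[520.4,174.3,-.1345];print(proj('w10',place(p,[[9,-33,128],[-9,-33,128],[-9,33,128],[9,33,128]])).round().tolist())
g=a[:,:,1]
for r in range(140,262,15):print(r,g[r,230:410:6].tolist())
```

```text
11.3667 shift [-4.2 -5.1 61.9] rz -0.0 tilt [-0.0129 -0.0077] F [-0.2  0.   0.2] T [-0.01  0.02  0.02] w 50.2 at [515.5 171.3 140. ]
[[292.0, 185.0], [326.0, 185.0], [325.0, 297.0], [294.0, 297.0]]
140 [93, 90, 91, 94, 93, 91, 91, 91, 90, 89, 91, 92, 94, 93, 95, 94, 95, 95, 90, 94, 92, 89, 93, 92, 91, 92, 92, 93, 87, 92]
155 [114, 93, 91, 95, 114, 93, 94, 96, 90, 89, 92, 139, 95, 93, 91, 91, 93, 98, 146, 104, 88, 90, 94, 93, 95, 92, 91, 94, 89, 93]
170 [145, 145, 145, 145, 145, 143, 94, 91, 92, 145, 145, 137, 91, 86, 81, 79, 141, 139, 143, 145, 143, 112, 89, 94, 110, 95, 92, 88, 83, 87]
185 [145, 146, 143, 143, 143, 144, 143, 142, 144, 144, 144, 12, 0, 3, 17, 7, 124, 134, 136, 141, 133, 134, 134, 135, 133, 103, 77, 78, 82, 83]
200 [146, 143, 145, 144, 144, 144, 143, 145, 137, 197, 205, 13, 13, 24, 26, 22, 181, 201, 169, 133, 134, 135, 135, 134, 133, 133, 134, 133, 130, 79]
215 [143, 145, 144, 144, 145, 144, 146, 144, 162, 200, 201, 38, 55, 59, 58, 56, 178, 200, 201, 133, 134, 133, 132, 132, 134, 135, 133, 135, 133, 126]
230 [144, 145, 145, 143, 146, 145, 144, 143, 135, 197, 204, 31, 53, 48, 46, 51, 185, 204, 155, 135, 134, 134, 132, 133, 135, 132, 132, 137, 134, 84]
245 [145, 144, 146, 145, 145, 146, 143, 145, 143, 146, 142, 32, 50, 50, 50, 49, 120, 134, 133, 131, 132, 132, 133, 136, 134, 132, 133, 134, 134, 77]
260 [134, 91, 68, 74, 18, 13, 141, 144, 142, 141, 145, 29, 45, 50, 51, 47, 127, 133, 142, 142, 133, 135, 135, 131, 125, 10, 55, 68, 82, 35]
```

Emit:
{"name": "play_rows", "arguments": {"moves": "50 -4 -4.5 10 0.006 -0.005 0;50 -4 -4.5 20 0.006 -0.005 0;50 -4 -4.5 20 0.006 -0.005 0;50 -4 -4.5 20 0.006 -0.005 0;50 -4 -4.5 20 0.006 -0.005 0;50 -4 -4.5 20 0.006 -0.005 0"}}

```text
time_s: 11.92
ee_pos: [520.1, 174.9, 121.0]
tool_rot: [-0.658, 0.753, 0.001, -0.003]
force: [0.2, -0.2, -0.1]
grip_width: 49.8
```

Run:
```python
from h import *
togo([520.4,174.3,80],-.1345-np.pi/2)
```

```text
11.9167 shift [ 0.4 -0.6 41. ] rz 0.001 tilt [-0.0047 -0.0028] F [ 0.2 -0.2 -0.1] T [ 0.01 -0.07  0.  ] w 49.8 at [520.1 174.9 121. ]
```

Emit:
{"name": "play_rows", "arguments": {"moves": "50 0.4 -0.6 12 0.004 -0.003 0;50 0.4 -0.6 24 0.004 -0.003 0;50 0.4 -0.6 34 0.004 -0.003 0;50 0.4 -0.6 41 0.004 -0.003 0;50 0.4 -0.6 41 0.004 -0.003 0;30 0.4 -0.6 41 0.004 -0.003 0;15 0.4 -0.6 41 0.004 -0.003 0;8 0.4 -0.6 41 0.004 -0.003 0"}}

```text
time_s: 12.58
ee_pos: [521.1, 174.6, 80.8]
tool_rot: [-0.658, 0.753, -0.0, 0.001]
force: [-0.2, -0.5, 1.6]
grip_width: 17.1
```

Emit:
{"name": "play_rows", "arguments": {"moves": "8 0 0 0 0 0 0;8 0 0 0 0 0 0;8 0 0 0 0 0 0;8 0 0 0 0 0 0"}}

```text
time_s: 12.92
ee_pos: [521.0, 174.7, 80.9]
tool_rot: [-0.658, 0.753, -0.0, 0.001]
force: [-0.1, 0.4, -2.9]
grip_width: 17.1
```

Run:
```python
from h import *
togo([520.4,174.3,80],-.1345-np.pi/2);print(arm.get_obs()['joint_positions'])
```

```text
12.9167 shift [0.5 0.6 0.9] rz 0.001 tilt [0.0012 0.0005] F [-0.1  0.4 -2.9] T [ 0.1   0.08 -0.01] w 17.1 at [521.  174.7  80.9]
[ 6.18709209e-01  3.87680268e-01 -3.51342422e-01  4.36400948e-04
 -8.30510168e-01 -7.52399805e-01]
```

Emit:
{"name": "play_rows", "arguments": {"moves": "8 0 0 4 0 0 0;8 0 0 8 0 0 0;8 0 0 11 0 0 0;8 0 0 13 0 0 0;8 0 0 15 0 0 0;8 0 0 15 0 0 0;8 0 0 15 0 0 0"}}

```text
time_s: 13.5
ee_pos: [521.8, 174.7, 67.1]
tool_rot: [-0.659, 0.752, -0.001, 0.001]
force: [-1.2, -0.7, 7.7]
grip_width: 17.0
```

Emit:
{"name": "play_rows", "arguments": {"moves": "8 0 0 1 0 0 0;8 0 0 2 0 0 0;8 0 0 3 0 0 0;8 0 0 3 0 0 0"}}

```text
time_s: 13.83
ee_pos: [521.9, 174.7, 65.8]
tool_rot: [-0.659, 0.752, -0.001, 0.001]
force: [-4.3, -0.3, 12.6]
grip_width: 16.6
```

At the down stop (15 mm travel, 12.6 N). Now the clockwise turn while holding it down.

Emit:
{"name": "play_rows", "arguments": {"moves": "8 0 0.8 1.5 0 0 0.08;8 0 0.8 1.5 0 0 0.18;8 0 0.8 1.5 0 0 0.28;8 0 0.8 1.5 0 0 0.38;8 0 0.8 1.5 0 0 0.48;8 0 0.8 1.5 0 0 0.58;8 0 0.8 1.5 0 0 0.68;8 0 0.8 1.5 0 0 0.78"}}

```text
time_s: 14.5
ee_pos: [521.7, 174.8, 65.9]
tool_rot: [-0.322, 0.947, -0.001, 0.002]
force: [-2.0, -0.7, 10.0]
grip_width: 17.1
```

Run:
```python
from h import *
togo([521,174.6,65],-.1345-np.pi)
```

```text
14.5 shift [0.7 0.3 0.9] rz 0.79 tilt [0.005  0.0001] F [-2.  -0.7 10. ] T [-0.21  1.03  0.04] w 17.1 at [521.7 174.8  65.9]
```

Emit:
{"name": "play_rows", "arguments": {"moves": "8 0.5 0.2 1.5 0 0 0.1;8 0.5 0.2 1.5 0 0 0.2;8 0.5 0.2 1.5 0 0 0.3;8 0.5 0.2 1.5 0 0 0.4;8 0.5 0.2 1.5 0 0 0.5;8 0.5 0.2 1.5 0 0 0.6;8 0.5 0.2 1.5 0 0 0.69;8 0.5 0.2 1.5 0 0 0.76"}}

```text
time_s: 15.17
ee_pos: [521.7, 175.0, 65.9]
tool_rot: [0.054, 0.999, 0.0, 0.003]
force: [-2.9, 0.5, 9.4]
grip_width: 16.6
```

Run:
```python
from h import *
togo([521,174.6,65],-.1345-np.pi)
```

```text
15.1667 shift [ 0.7 -0.4  0.9] rz 0.027 tilt [0.0066 0.0003] F [-2.9  0.5  9.4] T [0.06 1.26 0.04] w 16.6 at [521.7 175.   65.9]
```

Emit:
{"name": "play_rows", "arguments": {"moves": "8 0.5 0 0 0 0 0.03;8 0.5 0 -1 0 0 0.03;8 0.5 0 -2 0 0 0.03;8 0.5 0 -3 0 0 0.03;8 0.5 0 -4 0 0 0.03;8 0.5 0 -4 0 0 0.03"}}

```text
time_s: 15.67
ee_pos: [521.7, 175.0, 69.1]
tool_rot: [0.069, 0.998, 0.0, 0.004]
force: [4.8, -0.2, -4.7]
grip_width: 17.1
```

The knob holds at about 12 mm and 4.7 N of upward pull is resisted, so it is caught. Now release and retreat.

Emit:
{"name": "play_rows", "arguments": {"moves": "30 0 0 1 0 0 0;50 0 0 1 0 0 0;50 0 0 1 0 0 0;50 0 0 1 0 0 0;50 0 0 -15 0 0 0;50 0 0 -45 0 0 0;50 0 0 -85 0 0 0;50 0 0 -120 0 0 0"}}

```text
time_s: 16.33
ee_pos: [520.6, 174.8, 190.9]
tool_rot: [0.069, 0.998, 0.0, 0.003]
force: [1.1, 0.7, -0.1]
grip_width: 50.2
```

Emit:
{"name": "play_rows", "arguments": {"moves": "50 0 0 -40 0 0 0;50 0 0 -80 0 0 0;50 0 0 -80 0 0 0;50 0 0 -80 0 0 0;50 0 0 -80 0 0 0"}}

```text
time_s: 16.75
ee_pos: [519.4, 174.8, 270.6]
tool_rot: [0.069, 0.998, 0.001, 0.003]
force: [0.0, 0.1, -1.1]
grip_width: 49.9
```

Run:
```python
from h import *
togo([521,174.6,200],-.1345-np.pi)
for f in('scene','side','wrist'):cap(f,f+'11')
S=lambda f,x,y,w,h:cv2.resize(cv2.imread(f'pics/{f}11.png')[y:y+h,x:x+w],(400,300),interpolation=cv2.INTER_CUBIC)
cv2.imwrite('pics/m11.png',np.vstack([np.hstack([S('scene',200,110,320,200),S('side',170,90,280,200)]),np.hstack([S('wrist',0,0,640,400),S('scene',310,160,130,100)])]))
for z in(74,76,78):
    I=rect(194,134,z);print(z,edgefit('wrist11',np.array([520.4,174.3,-.1345]),I,half=6))
# knob top in wrist view, turned, at z=76+23+3+14
p=[520.4,174.3,-.1345];print(proj('wrist11',place(p,[[33,9,116],[-33,9,116],[-33,-9,116],[33,-9,116]])).round())
```

```text
16.75 shift [-1.2 -0.1 70.7] rz -0.003 tilt [0.0063 0.0006] F [ 0.   0.1 -1.1] T [0.04 0.09 0.02] w 49.9 at [519.4 174.8 270.6]
74 (array([ 5.20906631e+02,  1.74888529e+02, -1.30385190e-01]), np.float64(0.27899395654048254), 240)
76 (array([ 5.20573149e+02,  1.74749076e+02, -1.32188391e-01]), np.float64(0.2551058189167119), 240)
78 (array([ 5.20416113e+02,  1.74611528e+02, -1.31921501e-01]), np.float64(0.4942146161289843), 240)
[[329. 214.]
 [329. 146.]
 [309. 146.]
 [310. 214.]]
```

View pics/m11.png

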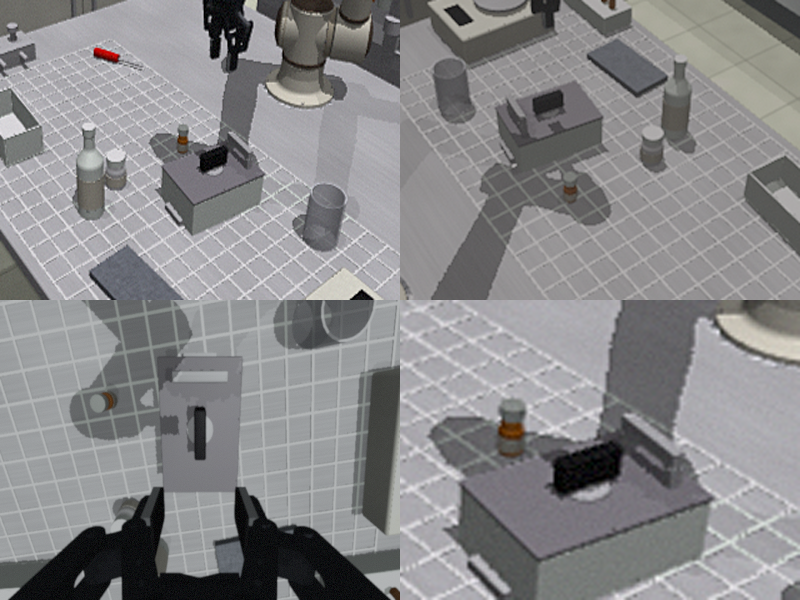

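The lid sits flush on the case. The knob's T-bar, at wrist panel (200,432), is lowered and now lies across the handle's direction. The vial, pot, spray and tube stand where they were.

```bash
python3 -c "
from h import *
print(job.sign_off())"
```

```text
the job is handed in; nothing more can be done
None
```

The lid is home on the case and the knob is locked. I handed the job in at about 17 s of arm time, with the gripper open and well clear.

- **Lid:** I lifted it by its handle, lowered it in at about 0.5 mm of the planned position, felt it seat at the expected height, then let go. The last wrist-camera fit puts the plate's top at 74–76 mm (76 mm is home), centred within about 0.5 mm of the case position I measured.
- **Knob:** I pushed it down 15 mm, to a firm stop at 12.6 N, and turned it clockwise about 1.57 rad by the tool's angle. It then sprang back to about 12 mm down and held against a 4.7 N upward pull. The last picture shows it lowered and turned 90°.
- **Other things:** in the last picture the vial, pot, spray, mask and screwdriver look unmoved.

**What disagreed:**
- **Fingertips:** they sat about 35–40 mm short of where the TCP and `arm.tips_ahead` put them. My first close shut just above the handle without touching it. I went about 38 mm deeper after that, and both grips held.
- **Cameras:** the scene and side cameras disagreed by about 10 mm in the first corner picks, so I relied on the wrist camera. The side camera's fit of the seated lid gave a yaw 0.04 rad off the wrist and scene cameras, which agreed with each other.

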